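# Restock the bench organiser from the hook frame

## Robot

A 7-joint arm with a two-finger parallel gripper is mounted at the origin on a cart in front of the work surface, level with it; the furniture and walls round the work are solid. World frame = base frame: x ahead of the robot, y to its left, z up, the work surface at z = 0. Lengths are in m, angles in rad, forces in N, time in s.
With the tool pointing down it reaches from about 0.4 to 0.925 m from the base axis. Payload 5.6 kg.
Tool frame: the origin (TCP) lies between the finger pads; the fingertips stand 25 mm ahead of it and the grasp point (between the pads) lies 6 mm ahead of it; z points along the fingers, y is the direction in which the jaws open and shut (so a half turn about z gives the same grasp; the last joint's range is limited). The gripper opens to 85 mm and grips with 20 to 120 N. Pads are 22 mm wide; open, the fingers measure 114 mm over their backs; the gripper's body (76 mm by 85 mm) begins 54 mm behind the grasp point. The pads swing forward as they close: fully open they stand 13 mm farther back than shut.
Start: joints at [1.163, 0.468, -0.012, 1.603, 0.006, 1.071, -0.056], TCP at [0.232, -0.607, 0.256] pointing down, gripper open.
Joint ranges: [-2.53, 2.53], [-0.31, 2.02], [-1.57, 1.55], [0.28, 2.44], [-1.29, 4.43], [0.15, 1.84], [-2.92, 2.92]. Speed limits (rad/s): [2.57, 2.57, 3.14, 3.14, 3.14, 3.14, 3.14].

## Interface

Orientations are given as a unit quaternion [w, x, y, z].
In Python, from cell import arm gives the robot as it stands.
- The arm moves only by the shell command python3 -m creep 'ROWS'. ROWS is JSON, a list of rows, each a list of 3 entries, a list of its own where there are three numbers: the shift along the tool's x, y, z in cm, then the turn, a rotation vector about the tool's x, y, z in rad, then the closure, from 0 (fully open) to 1 (shut). In form: [[[tx, ty, tz], [rx, ry, rz], jaw], ...]. A call has exactly 8 rows; each row is the pose to reach, as a shift and turn from the pose measured when the call began, along the tool's axes at that moment; what a row does not reach only later rows make up. A row lasts 1/8 s, in which the tool goes at most 62.5 mm and 10.7 degrees, less where a joint would pass 70% of its speed; a pose out of reach is approached as far as the arm can. A call with a gripper value outside its range is refused whole. The fingers move at their own pace and stop on an object; the grip force is fixed at half the most. Time passes only in rows, so rows that repeat a pose let the fingers close, or fill a call up. It gives the time, the measured TCP pose, the force and the opening at its end, in the units of the state.
- arm.observe(): the state, without advancing time (a new reading comes with each control period).
- arm.grab_frame(name): name is "scene" or "top"; returns a dict with "img" (400x640x3 uint8, red, green, blue), "fx", "fy", "cx", "cy" (pixels), "pose" (4x4, takes a point from camera to world coordinates). Camera axes: x right, y up, looking along -z (the intrinsics and any distortion apply to the point x, -y, -z); pixel columns grow to the right and rows downward; lengths in m; the calibration is good to about 2 mm. A picture is of the moment at which its call begins. There is no depth.
- arm.finish_job(): hands the job in, once; it reports no verdict.
The state is a dict: "time_s": time; "qpos": joint angles; "dq": joint speeds; "joint_torque": joint torques, N m; "eef_pos": TCP position; "tcp_rot": TCP orientation; "force": force on the tool from outside, world axes, zero at the start; "ft_torque": the same for the moment, N m; "width": finger opening in m.
Only numpy, scipy, OpenCV 4.12 (cv2) and the standard library are available. Lean on these libraries where they do the work, as an engineer would, in place of code of your own. Each camera call takes 0.05 s, during which the arm holds its last target.

## Task

Two clear packs of stir bars hang on the hook frame. Take the wider one off its hook, easing it along the wire and up over the bent-up end without ever forcing the wire (the hooks bend easily and each end is bent up by a different amount), and stand it upright, gently and fully down, in the empty middle compartment of the grey organiser. Leave the other pack hanging, and do not disturb the frame, the cases in the organiser, the vials or the timer.

Things in the scene. Friction and masses are not known exactly. Their poses are not given: they have to be found in the camera images.
- hook_frame: Fixed frame: grey base plate 130 x 300 x 12 mm, two posts at y = +-135 mm (tops at z = 170 mm) and a 12 mm round rod along y between them at z = 160 mm, over the origin, with 22 mm clamp blocks. Two steel wire hooks leave the rod at y = +75 and -75 mm, towards -x. Origin: underside, below the rod, midway between the hooks; x points away from the hook ends, z up.
- hook_left_bend (a point): Bend of the left hook (y = +75 mm in the frame), on the wire's axis; axes as hook_frame. The wire is 5 mm thick, runs level for 95 mm from the rod to this point, then goes on upwards and outwards (-x) for 28 mm to its round end. That end rises 15 to 50 degrees from level, different on each hook and each run, not measured: feel for it. Over 6 N of push from a pack bends a hook.
- hook_right_bend (a point): The same on the right hook (y = -75 mm in the frame).
- wide_pack: The pack to move: rigid clear case, white card and stir bars inside, 92 mm wide (y), 16 mm thick (x), 90 mm tall, about 0.11 kg. It hangs on either hook, 33 to 53 mm inward of the bend, free to slide. Grip it across its 16 mm at a top shoulder, 33 mm to a side of the middle, 10 mm below the case's top edge. Origin: centre of its underside, z up along it, both broad faces alike.
- wide_pack_hole (a point): Centre of the wide pack's round 12 mm hanging hole (axis along the pack's x), 101 mm above its underside, in a white tab 36 mm wide and 2 mm thick that stands 22.5 mm above the middle of the case's top edge. Hanging at rest it lies 3.5 mm below the wire's axis.
- narrow_pack: The other pack, to be left hanging: the same make, 60 mm wide, 16 mm thick, 72 mm tall without its tab. Origin: centre of its underside.
- organiser: Fixed grey organiser, 80.5 (x) by 110 (y) by 44 mm high, walls 4 mm, floor 5 mm thick; three compartments side by side along x at 25.5 mm pitch, each 21.5 mm (x) by 102 mm (y) and 39 mm deep, open on top. The outer two hold short white cases; the middle one is empty. Origin: centre of its underside.
- empty_slot (a point): centre of the floor of the empty middle compartment (5 mm above the organiser's underside); axes as the organiser. A pack that stands in it has its origin here, its thickness along x, either broad face to the front.
- case_front: white case 15 x 90 x 50 mm standing in the compartment on the organiser's -x side; its top is 55 mm above the worktop. Origin: centre of its underside.
- case_back: the same in the compartment on the organiser's +x side
- vial_a: glass vial with white cap, 27 mm wide, 61 mm tall, standing between frame and organiser. Origin: centre of its underside.
- vial_b: another such vial
- timer: white lab timer, 66 x 66 x 20 mm, lying on the worktop. Origin: centre of its underside.
There are look-alikes about, which are no part of the job. Leave any black or turquoise look-alike of the narrow_pack alone.

How it is judged:
By the outcome, as a careful person would: the job done as asked, in the order asked, and still so for the second after the job is handed in, with the robot touching nothing.
It also fails if it takes over 70 s, if anything falls off the work surface, if the arm or the gripper's body presses on something with over 40 N, if the wrist force passes 120 N, or if a joint passes its speed limit or range.

## Working session

There is one attempt and no reset: what is moved stays moved. The work goes in short steps, Python scripts to look and compute and a shell command to move; the robot and the scene stay as the last step left them, time stands still between calls to the robot, and variables do not carry over. Pictures are saved under pics/ and viewed, and the job is handed in when it is done.

```bash
ls; mkdir -p pics; python3 - <<'E'
from cell import arm
import cv2,numpy as np
np.set_printoptions(precision=4,suppress=True)
print(arm.observe())
for n in("scene","top"):
    f=arm.grab_frame(n); cv2.imwrite(f"pics/{n}0.png",f["img"][:,:,::-1]); np.save(f"{n}0.npy",f,allow_pickle=True)
    print(n,{k:v for k,v in f.items() if k!="img"})
E
```

```text
pics
{'time_s': 0.0, 'qpos': array([ 1.163 ,  0.4684, -0.0116,  1.6036,  0.006 ,  1.0714, -0.0563]), 'dq': array([-0.0005, -0.0015,  0.0012,  0.0004, -0.    ,  0.0008, -0.0013]), 'joint_torque': array([  0.0005, -53.2388,   0.0217, -25.1304,   0.0114,   0.0079,
        -0.    ]), 'eef_pos': array([ 0.2317, -0.6068,  0.2553]), 'tcp_rot': array([-0.0009,  0.9834,  0.1814, -0.0002]), 'force': array([ 0.7625, -0.5571,  1.7815]), 'ft_torque': array([-0.0498,  0.0124, -0.0119]), 'width': 0.08536824840212545}
scene {'fx': 468.0549513564043, 'fy': 468.0549513564043, 'cx': 317.66780693509133, 'cy': 201.10034591889715, 'pose': array([[-0.8533,  0.4044, -0.3292,  0.1911],
       [-0.5215, -0.6651,  0.5345,  0.6626],
       [-0.0028,  0.6277,  0.7784,  0.9731],
       [ 0.    ,  0.    ,  0.    ,  1.    ]])}
top {'fx': 520.219081646846, 'fy': 520.219081646846, 'cx': 324.16940901480496, 'cy': 206.93349745751348, 'pose': array([[-0.0286,  0.9881, -0.1512,  0.3219],
       [-0.9993, -0.0321, -0.0209,  0.06  ],
       [-0.0255,  0.1505,  0.9883,  1.481 ],
       [ 0.    ,  0.    ,  0.    ,  1.    ]])}
```

View pics/scene0.png

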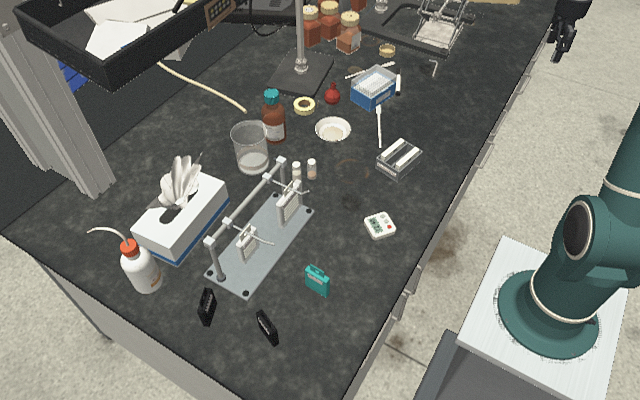

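View pics/top0.png

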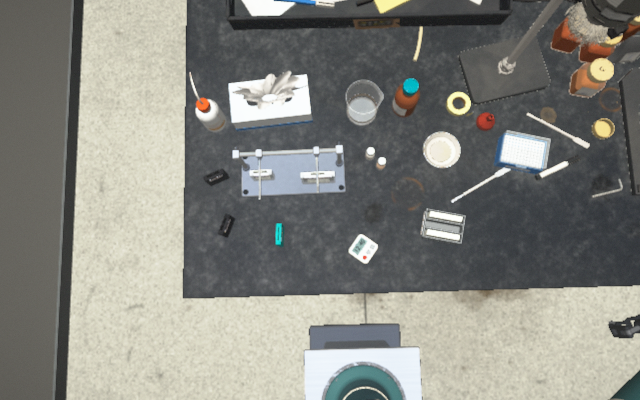

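The scene view shows the frame around px (260,240), with the wide pack at about (289,203) and the narrow one at (247,243). In the top view they are at (318,175) and (261,173), and the organiser is at (443,225). I'll zoom in next.

```bash
cat > h.py <<'E'
import numpy as np,cv2
def load(n): return np.load(n,allow_pickle=True).item()
def ray(f,u,v):
    P=f["pose"]; d=P[:3,:3]@np.array([(u-f["cx"])/f["fx"],-(v-f["cy"])/f["fy"],-1.]); return P[:3,3],d
def onz(f,u,v,z):
    o,d=ray(f,u,v); return o+d*(z-o[2])/d[2]
def proj(f,p):
    P=f["pose"]; c=P[:3,:3].T@(np.array(p)-P[:3,3]); return f["fx"]*c[0]/-c[2]+f["cx"], f["fy"]*(-c[1])/-c[2]+f["cy"]
def tri(f,a,g,b):
    o1,d1=ray(f,*a);o2,d2=ray(g,*b)
    s=np.linalg.lstsq(np.stack([d1,-d2],1),o2-o1,rcond=None)[0]
    p,q=o1+d1*s[0],o2+d2*s[1]; return (p+q)/2,np.linalg.norm(p-q)
def crop(f,x,y,w,h,k,name):
    i=f["img"][y:y+h,x:x+w,::-1]; cv2.imwrite("pics/"+name,cv2.resize(i,None,fx=k,fy=k,interpolation=cv2.INTER_CUBIC))
E
python3 - <<'E'
from h import *
s,t=load("scene0.npy"),load("top0.npy")
crop(t,225,135,130,70,6,"t_frame.png")
crop(t,340,190,140,80,5,"t_org.png")
crop(s,195,145,130,98,6,"s_a.png")
crop(s,195,200,130,98,6,"s_b.png")
crop(s,340,120,100,75,8,"s_org.png")
E
```

```text
(no output)
```

View pics/t_frame.png

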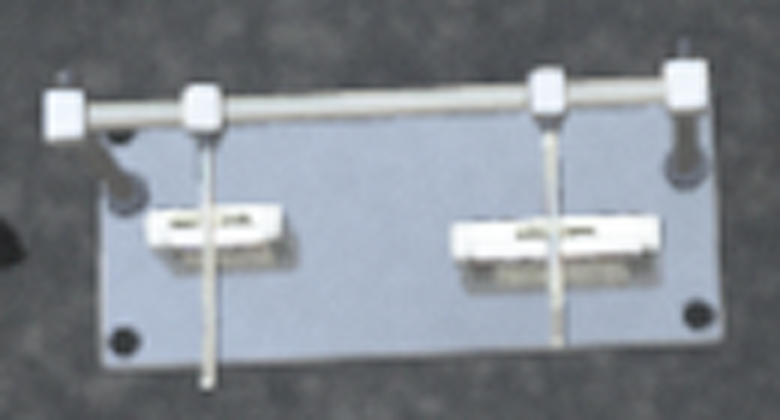

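View pics/t_org.png

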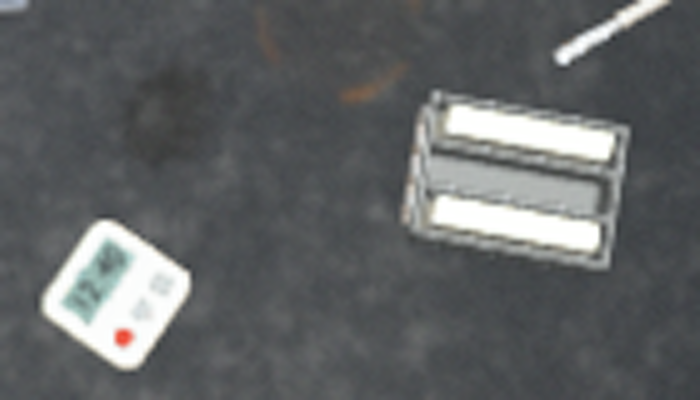

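View pics/s_a.png

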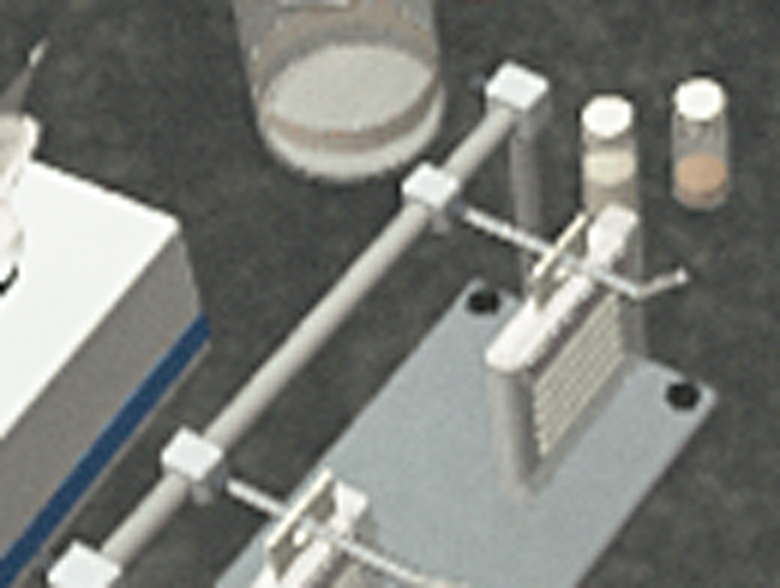

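View pics/s_b.png

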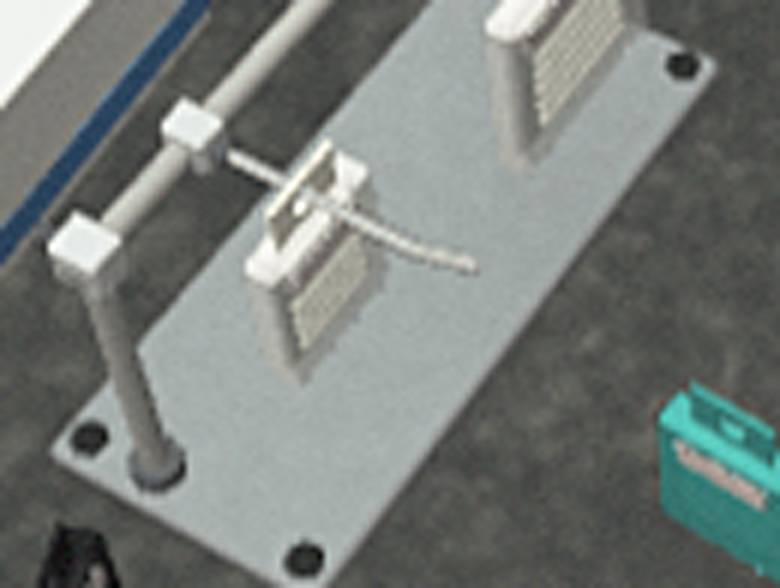

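View pics/s_org.png

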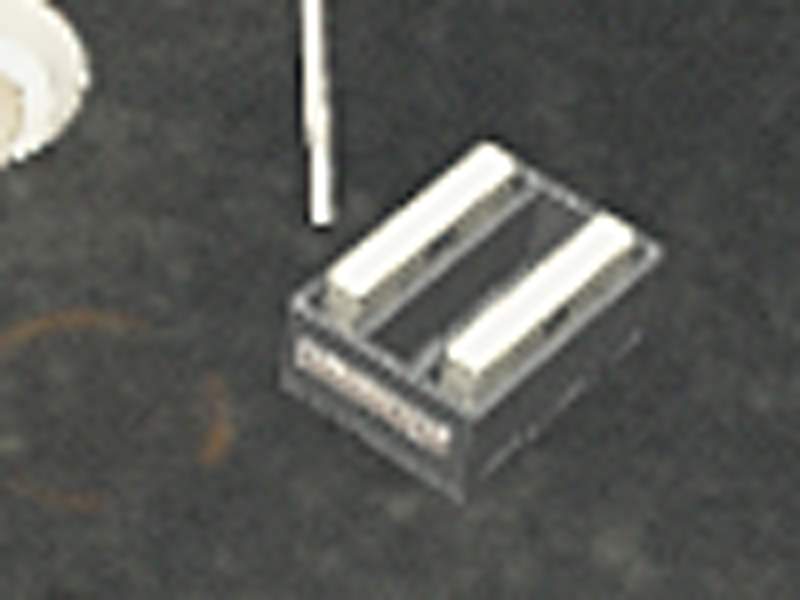

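```bash
python3 - <<'E'
from h import *
np.set_printoptions(precision=4,suppress=True)
s,t=load("scene0.npy"),load("top0.npy")
T=lambda X,Y:(225+(X+.5)/6-.5,135+(Y+.5)/6-.5)
S=lambda X,Y:(195+(X+.5)/6-.5,145+(Y+.5)/6-.5)
B=lambda X,Y:(195+(X+.5)/6-.5,200+(Y+.5)/6-.5)
O=lambda X,Y:(340+(X+.5)/5-.5,190+(Y+.5)/5-.5)
Q=lambda X,Y:(340+(X+.5)/8-.5,120+(Y+.5)/8-.5)
print("plate T", onz(t,*T(104,368),.012),onz(t,*T(722,342),.012))
print("plate S", onz(s,*B(715,65),.012),onz(s,*B(52,450),.012))
for a in [(65,115),(203,107),(548,92),(686,85)]: print("clamp T z.171",onz(t,*T(*a),.171))
for a,f in [((518,90),S),((432,188),S),((192,458),S),((85,565),S)]: print("clamp S z.171",onz(s,*f(*a),.171))
print("bendR S",onz(s,*S(638,293),.160))
print("bendL S",onz(s,*B(400,245),.160), onz(s,*B(425,255),.160))
print("tipR tri",tri(s,S(682,275),t,T(558,345)))
print("tipL tri",tri(s,B(475,266),t,T(207,386)))
print("wireR T",onz(t,*T(550,135),.16),onz(t,*T(557,300),.16))
print("wireL T",onz(t,*T(207,140),.16),onz(t,*T(209,330),.16))
# wide pack top face
print("pack top T",[onz(t,*T(*a),.1455) for a in [(450,222),(660,216),(660,252),(453,262)]])
print("pack tab T",[onz(t,*T(*a),.168) for a in [(515,234),(596,230)]])
print("pack top S",[onz(s,*S(*a),.1455) for a in [(487,358),(520,370),(635,215),(600,205)]])
print("org T",[onz(t,*O(*a),.044) for a in [(436,92),(630,126),(607,268),(408,232)]])
print("org S",[onz(s,*Q(*a),.044) for a in [(487,143),(660,248),(467,412),(292,300)]])
for nm,z,cs in [("backT",.055,[(448,104),(616,134),(612,162),(443,136)]),("frontT",.055,[(432,196),(602,226),(598,254),(427,226)])]:
    print(nm,np.mean([onz(t,*O(*a),z) for a in cs],0))
for nm,z,cs in [("backS",.055,[(488,143),(517,165),(358,298),(328,275)]),("frontS",.055,[(605,215),(635,238),(475,372),(445,350)])]:
    print(nm,np.mean([onz(s,*Q(*a),z) for a in cs],0))
print("vials S",onz(s,*S(608,117),.061),onz(s,*S(700,100),.061))
print("timer T",onz(t,*O(116,294),.02))
E
```

```text
plate T [0.5864 0.3268 0.012 ] [0.5893 0.0303 0.012 ]
plate S [0.5901 0.0345 0.012 ] [0.7113 0.3307 0.012 ]
clamp T z.171 [0.6697 0.3144 0.171 ]
clamp T z.171 [0.6711 0.2544 0.171 ]
clamp T z.171 [0.6725 0.1048 0.171 ]
clamp T z.171 [0.6735 0.0451 0.171 ]
clamp S z.171 [0.6708 0.0492 0.171 ]
clamp S z.171 [0.6697 0.1094 0.171 ]
clamp S z.171 [0.6679 0.259  0.171 ]
clamp S z.171 [0.6707 0.3143 0.171 ]
bendR S [0.579 0.105 0.16 ]
bendL S [0.5807 0.2557 0.16  ] [0.5709 0.2546 0.16  ]
tipR tri (array([0.5598, 0.1032, 0.1804]), np.float64(0.00044600025693728807))
tipL tri (array([0.549 , 0.2541, 0.1695]), np.float64(0.00035429942055083236))
wireR T [0.6562 0.1048 0.16  ] [0.5831 0.1037 0.16  ]
wireL T [0.6592 0.2544 0.16  ] [0.575  0.2543 0.16  ]
pack top T [array([0.6223, 0.1501, 0.1455]), array([0.6218, 0.0581, 0.1455]), array([0.6058, 0.0586, 0.1455]), array([0.6044, 0.1492, 0.1455])]
pack tab T [array([0.611 , 0.1207, 0.168 ]), array([0.6116, 0.0858, 0.168 ])]
pack top S [array([0.6173, 0.1514, 0.1455]), array([0.6034, 0.1497, 0.1455]), array([0.6085, 0.0621, 0.1455]), array([0.6231, 0.0648, 0.1455])]
org T [array([ 0.5295, -0.1948,  0.044 ]), array([ 0.507 , -0.3006,  0.044 ]), array([ 0.4288, -0.2826,  0.044 ]), array([ 0.452 , -0.1749,  0.044 ])]
org S [array([ 0.5037, -0.2982,  0.044 ]), array([ 0.4296, -0.2813,  0.044 ]), array([ 0.4538, -0.1759,  0.044 ]), array([ 0.5278, -0.1922,  0.044 ])]
backT [ 0.503  -0.2427  0.055 ]
frontT [ 0.4528 -0.2314  0.055 ]
backS [ 0.5024 -0.2407  0.055 ]
frontS [ 0.4528 -0.2293  0.055 ]
vials S [ 0.6929 -0.042   0.061 ] [ 0.6634 -0.0721  0.061 ]
timer T [ 0.4244 -0.014   0.02  ]
```

```bash
cat >> h.py <<'E'
from scipy.spatial.transform import Rotation as Ro
def st():
    from cell import arm
    o=arm.observe(); w=o["tcp_rot"]; return o,np.array(o["eef_pos"]),Ro.from_quat([w[1],w[2],w[3],w[0]])
def goalR(yaw,tilt=0):
    # tool x=+y', y=+x', z=down ; tilt>0: -x' side of pack goes up
    R=Ro.from_matrix(np.array([[0,1,0],[1,0,0],[0,0,-1.]]).astype(float))
    return Ro.from_euler('z',yaw)*Ro.from_euler('y',tilt)*R
def rel(p,R):
    o,c,C=st()
    np.set_printoptions(precision=3,suppress=True)
    print("t",round(o["time_s"],2),"pos",c*1000,"F",o["force"],"w",o["width"]*1000)
    print("shift cm",C.inv().apply(np.array(p)-c)*100,"rot",(C.inv()*R).as_rotvec())
E
python3 -c "
from h import *
rel([.613,.0725,.225],goalR(.01))
print(Ro.from_euler('y',.3).apply([-1,0,0]))"
```

```text
t 0.1 pos [ 231.685 -606.808  255.426] F [-0.344  0.092 -0.038] w 85.49014284282289
shift cm [ 59.854 -49.856   3.117] rot [-0.001 -0.001 -1.216]
[-0.955  0.     0.296]
```

```bash
python3 -m creep '[[[5,-4.1,0],[0,0,-0.1],0.5],[[10,-8.2,0],[0,0,-0.22],0.5],[[15,-12.4,0],[0,0,-0.35],0.5],[[20,-16.6,0],[0,0,-0.48],0.5],[[25,-20.8,0],[0,0,-0.6],0.5],[[30,-25,0],[0,0,-0.72],0.5],[[35,-29.2,0],[0,0,-0.84],0.5],[[40,-33.3,0],[0,0,-0.96],0.5]]'; python3 -c "
from h import *
rel([.613,.0725,.225],goalR(.01))"
```

```text
time_s: 1.1
eef_pos: [0.4768, -0.1694, 0.2559]
tcp_rot: [-0.001, 0.787, 0.616, 0.0]
force: [0.6, -0.5, 0.2]
width: 0.0429
t 1.1 pos [ 476.824 -169.387  255.891] F [ 0.598 -0.534  0.19 ] w 42.862109516092225
shift cm [26.748  7.413  3.109] rot [-0.001 -0.001 -0.253]
```

```bash
python3 -m creep '[[[5,1.4,0],[0,0,-0.05],0.5],[[10,2.8,0.6],[0,0,-0.1],0.5],[[15,4.2,1.2],[0,0,-0.15],0.5],[[20,5.6,2],[0,0,-0.2],0.5],[[24,6.7,2.6],[0,0,-0.24],0.5],[[26.7,7.4,3.1],[0,0,-0.253],0.5],[[26.7,7.4,3.1],[0,0,-0.253],0.5],[[26.7,7.4,3.1],[0,0,-0.253],0.5]]'; python3 - <<'E'
from h import *
from cell import arm
f=arm.grab_frame("scene"); np.save("s1.npy",f,allow_pickle=True)
crop(f,195,120,130,98,6,"s1.png")
rel([.613,.0725,.1415],goalR(.01))
E
```

```text
time_s: 2.1
eef_pos: [0.6123, 0.0711, 0.2247]
tcp_rot: [-0.001, 0.704, 0.711, -0.0]
force: [0.3, -0.2, 1.3]
width: 0.0428
t 2.15 pos [612.417  70.639 224.911] F [ 0.672 -0.426  0.292] w 42.53239632533308
shift cm [0.184 0.07  8.341] rot [-0.001 -0.    -0.001]
```

View pics/s1.png

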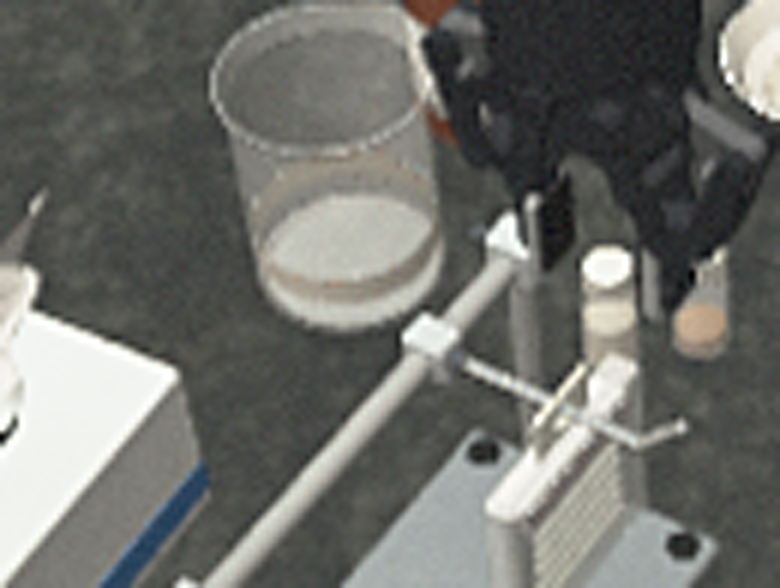

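The gripper is above the right shoulder, and the pack, tab and tip are clear at crop (590,400) and (680,428). I'll narrow the jaws and go down.

```bash
python3 -m creep '[[[0.1,0.05,1],[0,0,0],0.62],[[0.18,0.07,2.5],[0,0,0],0.62],[[0.18,0.07,4],[0,0,0],0.62],[[0.18,0.07,5.5],[0,0,0],0.62],[[0.18,0.07,7],[0,0,0],0.62],[[0.18,0.07,8],[0,0,0],0.62],[[0.18,0.07,8.3],[0,0,0],0.62],[[0.18,0.07,8.34],[0,0,0],0.62]]'; python3 - <<'E'
from h import *
from cell import arm
f=arm.grab_frame("scene"); np.save("s2.npy",f,allow_pickle=True)
crop(f,235,140,100,75,8,"s2.png")
rel([.613,.0725,.1415],goalR(.01))
E
```

```text
time_s: 3.15
eef_pos: [0.6131, 0.0726, 0.1415]
tcp_rot: [-0.0, 0.704, 0.71, -0.0]
force: [-0.6, 0.6, 0.1]
width: 0.0326
t 3.2 pos [613.274  72.614 141.824] F [-0.055 -0.17   0.017] w 32.263810584479785
shift cm [-0.011 -0.027  0.032] rot [-0.001 -0.    -0.001]
```

View pics/s2.png

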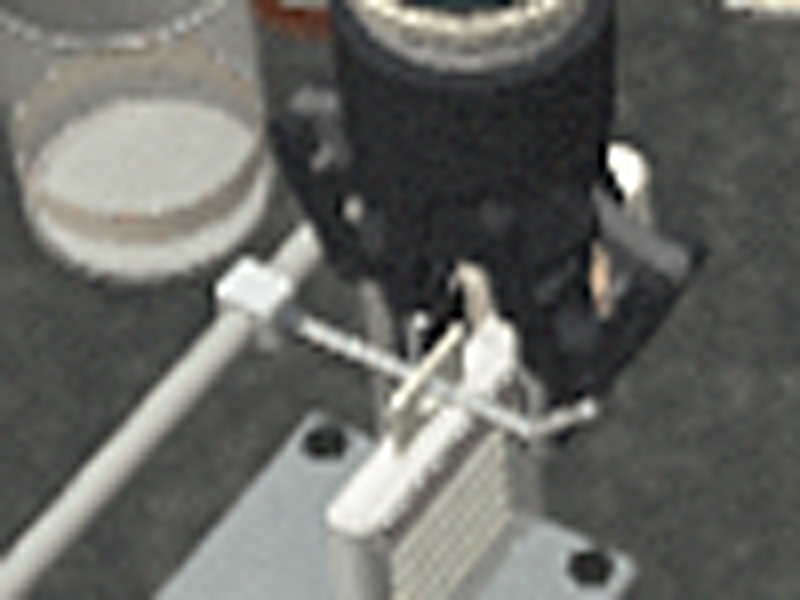

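The jaws straddle the shoulder and the force is near zero, so I'll close.

```bash
python3 -m creep '[[[0,0,0],[0,0,0],0.7],[[0,0,0],[0,0,0],0.74],[[0,0,0],[0,0,0],0.77],[[0,0,0],[0,0,0],0.8],[[0,0,0],[0,0,0],0.9],[[0,0,0],[0,0,0],1],[[0,0,0],[0,0,0],1],[[0,0,0],[0,0,0],1]]'; python3 - <<'E'
from h import *
from cell import arm
for n in range(3):
    f=arm.grab_frame("scene"); o=arm.observe(); print(o["force"],o["ft_torque"],o["width"])
np.save("s3.npy",f,allow_pickle=True)
crop(f,235,140,100,75,8,"s3.png")
rel([.613,.0725,.1415],goalR(.01))
E
```

```text
time_s: 4.2
eef_pos: [0.6136, 0.0726, 0.142]
tcp_rot: [-0.0, 0.704, 0.71, 0.0]
force: [1.3, -1.1, 1.0]
width: 0.0149
[ 0.92717802 -0.88067933  1.03583792] [-0.05200993 -0.25910778 -0.08102311] 0.014878157978796273
[ 1.51775154 -0.96733368  0.77422639] [ 0.03048427 -0.32004253 -0.02919796] 0.015216939027687181
[ 1.48274928 -0.38966523  1.93844593] [-0.00651936 -0.25606259 -0.02771505] 0.015229934626908661
t 4.35 pos [613.519  72.581 141.961] F [ 1.483 -0.39   1.938] w 15.22993462690866
shift cm [-0.008 -0.052  0.046] rot [-0.    -0.    -0.001]
```

View pics/s3.png

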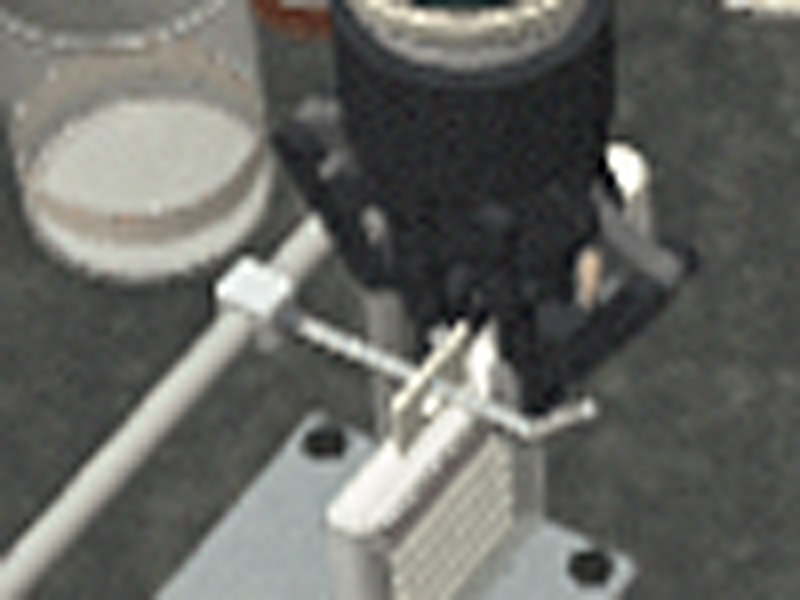

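```bash
python3 -m creep '[[[0,0,-0.08],[0,0,0],1],[[0,0,-0.16],[0,0,0],1],[[0,0,-0.24],[0,0,0],1],[[0,0,-0.3],[0,0,0],1],[[0,0,-0.35],[0,0,0],1],[[0,0,-0.35],[0,0,0],1],[[0,0,-0.35],[0,0,0],1],[[0,0,-0.35],[0,0,0],1]]'; python3 - <<'E'
from h import *
from cell import arm
for n in range(6):
    f=arm.grab_frame("scene"); o=arm.observe(); print(o["force"],o["ft_torque"],o["width"])
np.save("s4.npy",f,allow_pickle=True)
crop(f,235,140,100,75,8,"s4.png")
rel([.577,.0725,.1455],goalR(.01))
E
```

```text
time_s: 5.35
eef_pos: [0.6135, 0.0726, 0.1454]
tcp_rot: [-0.0, 0.704, 0.71, 0.0]
force: [0.1, -0.1, -1.8]
width: 0.015
[ 0.00292749 -0.26429736 -0.63594374] [-0.00744874 -0.04527097  0.00342957] 0.01493911231777349
[ 0.402478   -0.20811658 -1.61867841] [-0.06444399  0.00621013 -0.00696783] 0.014980244947932568
[-0.14766302  0.86058069 -1.13390602] [-0.10835736 -0.01587546 -0.04139223] 0.015160308428316893
[ 0.076701   -0.21289205 -0.89867589] [-0.03281851 -0.038941   -0.04250505] 0.015262542296706335
[ 0.27419196 -0.865502   -1.88140095] [-0.03790153  0.03422145 -0.04550285] 0.0150347048195437
[ 0.13638376  0.87151874 -2.09764584] [-0.04801082  0.00906478  0.01777475] 0.015341290197869874
t 5.65 pos [613.555  72.543 145.5  ] F [ 0.136  0.872 -2.098] w 15.341290197869874
shift cm [ 0.028 -3.655 -0.   ] rot [ 0.    -0.    -0.001]
```

View pics/s4.png

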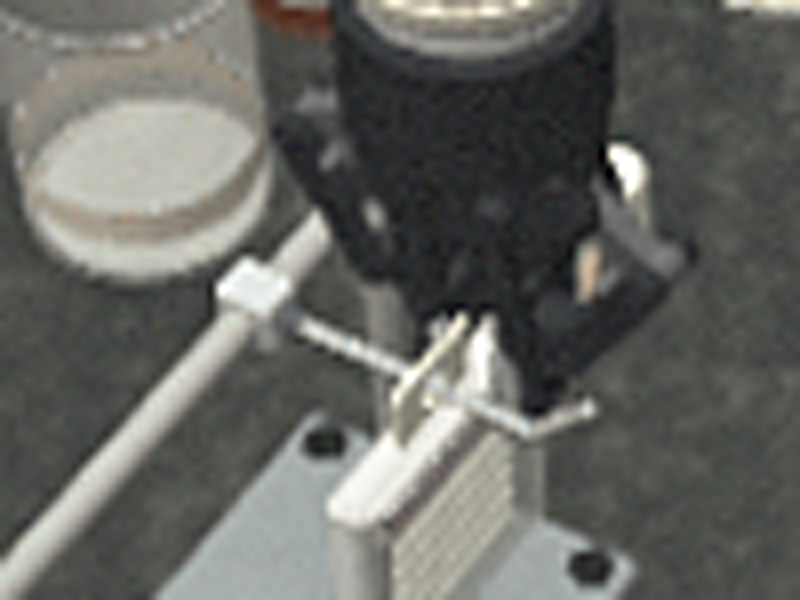

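```bash
python3 -m creep '[[[0,-0.3,0],[0,0,0],1],[[0,-0.8,0],[0,0,0],1],[[0,-1.3,0],[0,0,0],1],[[0,-1.8,0],[0,0,0],1],[[0,-2.3,0],[0,0,0],1],[[0,-2.7,0],[0,0,0],1],[[0,-3,0],[0,0,0],1],[[0,-3,0],[0,0,0],1]]'; python3 - <<'E'
from h import *
from cell import arm
for n in range(3):
    f=arm.grab_frame("scene"); o=arm.observe(); print(o["force"],o["ft_torque"],o["width"])
np.save("s5.npy",f,allow_pickle=True)
crop(f,235,140,100,75,8,"s5.png")
rel([.577,.0725,.1455],goalR(.01))
E
```

```text
time_s: 6.65
eef_pos: [0.5834, 0.0723, 0.1455]
tcp_rot: [-0.0, 0.704, 0.71, 0.0]
force: [0.6, 0.6, -1.5]
width: 0.0148
[-0.21765872  0.37303457 -0.32265505] [ 0.02050012  0.00247248 -0.03393955] 0.015013823977906609
[-0.31475048  0.10500801 -1.54216648] [-0.02262761 -0.02175395  0.05633062] 0.014960739402043953
[ 0.6305158   0.2555035  -1.53568452] [-0.02804246 -0.01441748 -0.02937178] 0.014977102255613066
t 6.8 pos [583.678  72.273 145.478] F [ 0.631  0.256 -1.536] w 14.977102255613067
shift cm [ 0.029 -0.668 -0.002] rot [ 0.    -0.    -0.001]
```

View pics/s5.png

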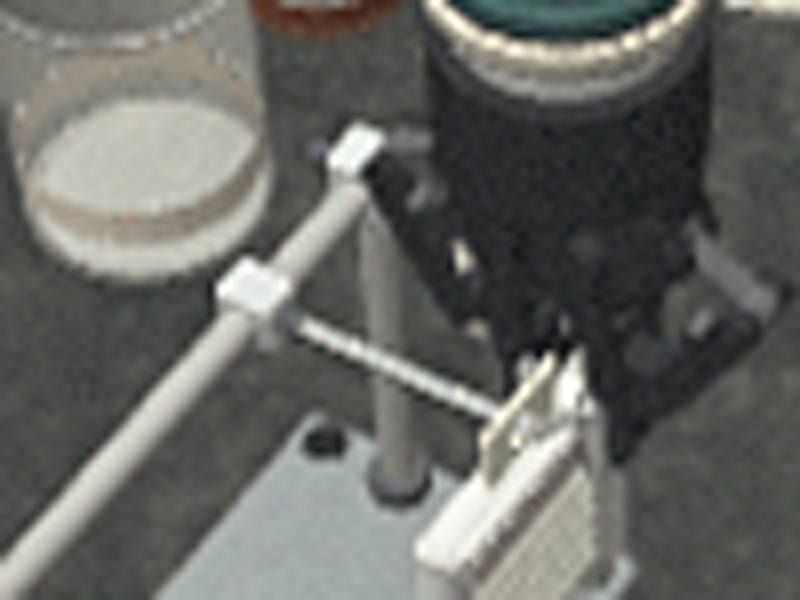

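```bash
cat >> h.py <<'E'
OFF=np.array([.033,0,-.0145])
def hole(h,yaw,tilt):
    o,c,C=st(); print("hole now",(c+C.apply(OFF))*1000)
    R=goalR(yaw,tilt); rel(np.array(h)-R.apply(OFF),R)
E
python3 -c "
from h import *
hole([.5835,.105,.160],.01,.45)"
```

```text
hole now [583.38798619 105.266143   159.99011079]
t 6.8 pos [583.678  72.273 145.478] F [ 0.631  0.256 -1.536] w 14.977102255613067
shift cm [-0.028 -0.616 -0.147] rot [ 0.45  -0.001 -0.001]
```

```bash
python3 -m creep '[[[0,-0.08,0],[0.055,0,0],1],[[0,-0.16,-0.01],[0.11,0,0],1],[[0,-0.24,-0.02],[0.165,0,0],1],[[0,-0.32,-0.035],[0.22,0,0],1],[[0,-0.47,-0.08],[0.33,0,0],1],[[-0.02,-0.62,-0.145],[0.45,0,0],1],[[-0.02,-0.62,-0.145],[0.45,0,0],1],[[-0.02,-0.62,-0.145],[0.45,0,0],1]]'; python3 - <<'E'
from h import *
from cell import arm
for n in range(3):
    f=arm.grab_frame("scene"); o=arm.observe(); print(o["force"],o["ft_torque"],o["width"])
np.save("s6.npy",f,allow_pickle=True)
crop(f,235,140,100,75,8,"s6.png")
hole([.577,.105,.160],.01,.45)
E
```

```text
time_s: 7.8
eef_pos: [0.5773, 0.0722, 0.1467]
tcp_rot: [-0.157, 0.686, 0.693, -0.158]
force: [0.6, 0.7, -1.3]
width: 0.0149
[ 0.61340329  0.9460146  -1.16887642] [-0.02044008 -0.62286586 -0.00532849] 0.014822796256408036
[ 0.64880851  0.24734349 -2.53515991] [-0.03732026 -0.54695735 -0.01378924] 0.014512136504441192
[-0.02552854  0.93788145 -1.89360495] [-0.01428647 -0.5585833  -0.02636079] 0.014919121890803395
hole now [583.20377019 105.19269897 160.59963032]
t 7.95 pos [577.224  72.139 147.525] F [-0.026  0.938 -1.894] w 14.919121890803394
shift cm [-0.014 -0.534  0.321] rot [ 0.002 -0.001 -0.001]
```

View pics/s6.png

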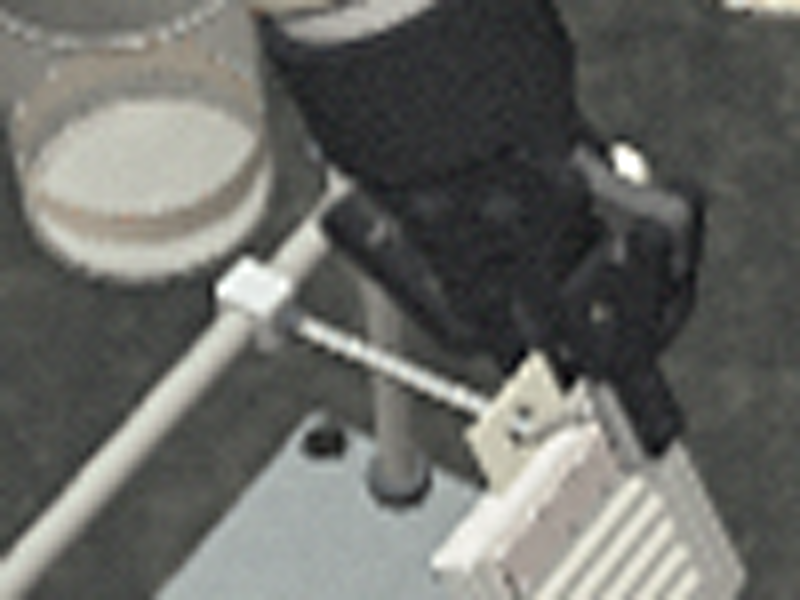

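```bash
python3 -m creep '[[[0,-0.15,0.06],[0,0,0],1],[[0,-0.3,0.15],[0,0,0],1],[[0,-0.45,0.26],[0,0,0],1],[[0,-0.54,0.3],[0,0,0],1],[[0,-0.72,0.23],[0,0,0],1],[[0,-0.9,0.16],[0,0,0],1],[[0,-1.08,0.09],[0,0,0],1],[[0,-1.08,0.09],[0,0,0],1]]'; python3 - <<'E'
from h import *
from cell import arm
for n in range(4):
    f=arm.grab_frame("scene"); o=arm.observe(); print(o["force"],o["ft_torque"],o["width"])
np.save("s7.npy",f,allow_pickle=True)
crop(f,235,140,100,75,8,"s7.png")
hole([.577-.012*.669,.105,.160+.012*.743],.01,.45)
E
```

```text
time_s: 8.95
eef_pos: [0.5671, 0.0721, 0.1516]
tcp_rot: [-0.156, 0.686, 0.693, -0.158]
force: [-0.5, 0.7, -1.2]
width: 0.0152
[ 0.59968042  0.2630924  -0.95981574] [-0.0677786  -0.64394055  0.02595584] 0.014869281594558676
[-0.17215757  0.0739013  -2.03944721] [-0.07773073 -0.58548268 -0.02114126] 0.014740521372838225
[-0.0882896  -1.14996714 -0.58601409] [-0.05677196 -0.59497954  0.04896961] 0.015406717690035302
[ 0.1891936  -0.31351425 -2.41703784] [ 0.0152479  -0.58087139 -0.0165801 ] 0.014785012509030405
hole now [573.11605677 105.06845732 164.4347492 ]
t 9.15 pos [567.131  72.016 151.361] F [ 0.189 -0.314 -2.417] w 14.785012509030405
shift cm [-0.004 -0.568 -0.226] rot [ 0.002 -0.001 -0.001]
```

View pics/s7.png

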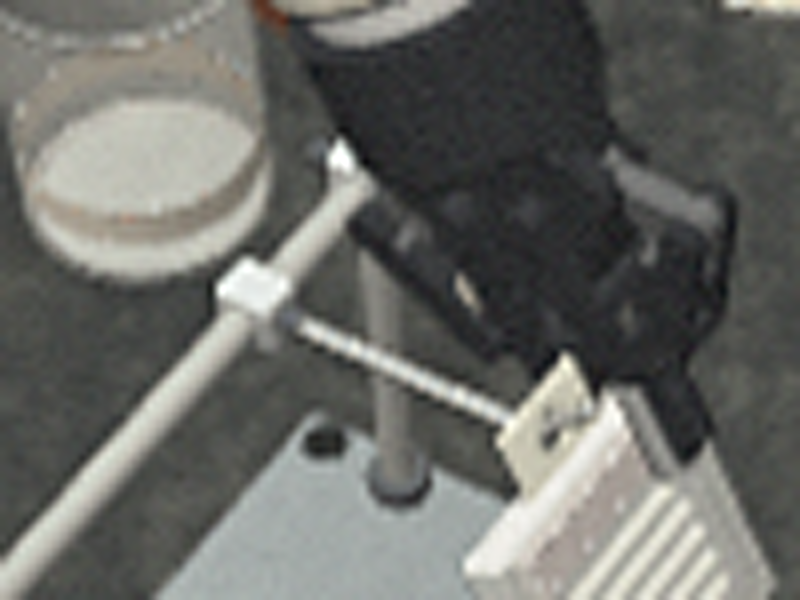

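```bash
python3 - <<'E'
from h import *
f=load("s7.npy"); o,c,C=st(); h=c+C.apply(OFF)
k=lambda p:tuple(np.round([(proj(f,p)[0]-235+.5)*8,(proj(f,p)[1]-140+.5)*8],0))
print("hole",k(h)); yz=C.apply([1,0,0]); up=-C.apply([0,0,1])
print("rim y+,y-,up,dn",[k(h+.006*v) for v in (yz,-yz,up,-up)])
b=np.array([.577,.1048,.16])
for a in (44,48,52):
    a=np.deg2rad(a); print("wire",[k(b+s*np.array([-np.cos(a),0,np.sin(a)])) for s in (0,.006,.012,.02,.028)])
print("tab top corners",[k(h+.0115*up+s*.018*yz) for s in(-1,1)])
i=f["img"][182:202,290:316,::-1]; cv2.imwrite("pics/z7.png",cv2.resize(i,None,fx=28,fy=28,interpolation=cv2.INTER_CUBIC))
g=lambda p:tuple(np.round([(proj(f,p)[0]-290+.5)*28,(proj(f,p)[1]-182+.5)*28]))
print(g(h),[g(h+.006*v) for v in (yz,-yz,up,-up)])
E
```

```text
hole (np.float64(548.0), np.float64(430.0))
rim y+,y-,up,dn [(np.float64(537.0), np.float64(444.0)), (np.float64(560.0), np.float64(416.0)), (np.float64(540.0), np.float64(414.0)), (np.float64(557.0), np.float64(446.0))]
wire [(np.float64(538.0), np.float64(434.0)), (np.float64(550.0), np.float64(430.0)), (np.float64(563.0), np.float64(427.0)), (np.float64(580.0), np.float64(423.0)), (np.float64(597.0), np.float64(418.0))]
wire [(np.float64(538.0), np.float64(434.0)), (np.float64(549.0), np.float64(429.0)), (np.float64(561.0), np.float64(425.0)), (np.float64(577.0), np.float64(419.0)), (np.float64(592.0), np.float64(413.0))]
wire [(np.float64(538.0), np.float64(434.0)), (np.float64(548.0), np.float64(428.0)), (np.float64(559.0), np.float64(423.0)), (np.float64(573.0), np.float64(415.0)), (np.float64(588.0), np.float64(408.0))]
tab top corners [(np.float64(566.0), np.float64(357.0)), (np.float64(498.0), np.float64(442.0))]
(np.float64(379.0), np.float64(329.0)) [(np.float64(339.0), np.float64(378.0)), (np.float64(419.0), np.float64(280.0)), (np.float64(350.0), np.float64(273.0)), (np.float64(408.0), np.float64(384.0))]
```

View pics/z7.png

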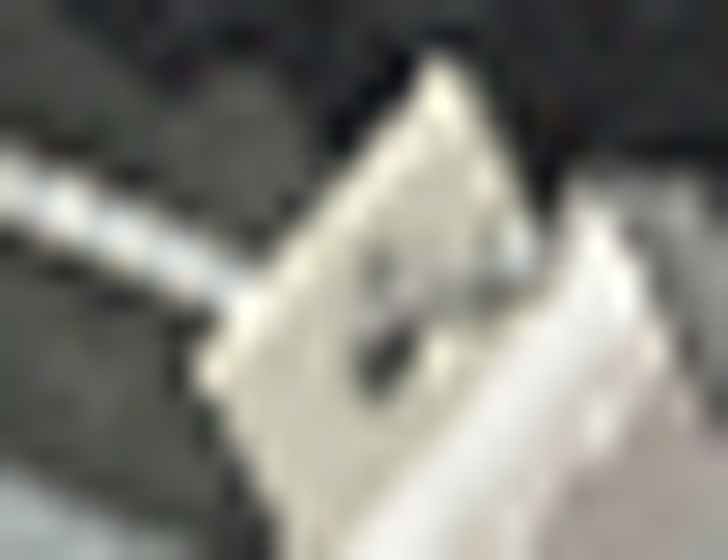

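```bash
python3 -m creep '[[[-0.03,-0.03,-0.08],[0,0,0],1],[[-0.05,-0.15,-0.15],[0,0,0],1],[[-0.05,-0.3,-0.21],[0,0,0],1],[[-0.05,-0.45,-0.27],[0,0,0],1],[[-0.05,-0.6,-0.33],[0,0,0],1],[[-0.05,-0.75,-0.39],[0,0,0],1],[[-0.05,-0.83,-0.43],[0,0,0],1],[[-0.05,-0.83,-0.43],[0,0,0],1]]'; cat > look.py <<'E'
from h import *
from cell import arm
import sys
F=[]
for n in range(4):
    f=arm.grab_frame("scene"); o=arm.observe(); F.append(np.r_[o["force"],o["ft_torque"]])
print("F mean",np.mean(F,0),"sd",np.std(F,0))
np.save("cur.npy",f,allow_pickle=True)
o,c,C=st(); h=c+C.apply(OFF)
u,v=proj(f,h); u0,v0=int(u)-13,int(v)-10
i=f["img"][v0:v0+20,u0:u0+26,::-1]; cv2.imwrite("pics/"+sys.argv[1],cv2.resize(i,None,fx=28,fy=28,interpolation=cv2.INTER_CUBIC))
g=lambda p:tuple(int(a) for a in [(proj(f,p)[0]-u0+.5)*28,(proj(f,p)[1]-v0+.5)*28])
yz=C.apply([1,0,0]); up=-C.apply([0,0,1])
print("hole",h*1000,g(h),"rim y+y-updn",[g(h+.006*v) for v in (yz,-yz,up,-up)],"time",o["time_s"])
b=np.array([.577,.1042,.16]);a=np.deg2rad(49)
print("tip pred",g(b+.028*np.array([-np.cos(a),0,np.sin(a)])))
E
python3 look.py z8.png
```

```text
time_s: 10.15
eef_pos: [0.5616, 0.0715, 0.1589]
tcp_rot: [-0.156, 0.686, 0.693, -0.158]
force: [-0.1, -0.5, -1.9]
width: 0.0151
F mean [-0.18554539 -0.09756529 -1.34241442 -0.04173335 -0.61022613 -0.0224531 ] sd [0.39093371 0.5473904  0.06820958 0.01694423 0.01981742 0.02478305]
hole [567.53615318 104.49220064 171.88014121] (383, 319) rim y+y-updn [(343, 369), (422, 270), (353, 263), (412, 376)] time 10.35
tip pred (477, 287)
```

View pics/z8.png

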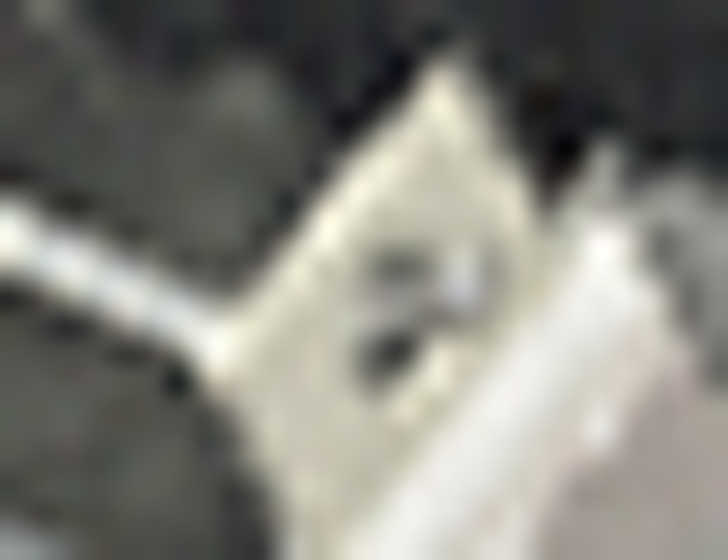

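The wire now runs through the middle of the hole (383,315), with dark gaps above and below, and there is no contact force. I'll continue along the same slope.

```bash
python3 -m creep '[[[0,-0.12,-0.05],[0,0,0],1],[[0,-0.24,-0.1],[0,0,0],1],[[0,-0.36,-0.15],[0,0,0],1],[[0,-0.48,-0.2],[0,0,0],1],[[0,-0.6,-0.25],[0,0,0],1],[[0,-0.72,-0.3],[0,0,0],1],[[0,-0.83,-0.34],[0,0,0],1],[[0,-0.83,-0.34],[0,0,0],1]]'; python3 look.py z9.png
```

```text
time_s: 11.35
eef_pos: [0.5555, 0.0714, 0.1655]
tcp_rot: [-0.157, 0.686, 0.693, -0.158]
force: [0.2, 0.2, -1.6]
width: 0.015
F mean [ 0.13265238  0.1215684  -1.20893931 -0.03055362 -0.61376491 -0.00664966] sd [0.20925468 0.50795977 0.54829711 0.02185465 0.02662178 0.02453272]
hole [561.5324888  104.46372939 178.4737477 ] (389, 296) rim y+y-updn [(349, 346), (429, 246), (360, 239), (418, 353)] time 11.55
tip pred (421, 287)
```

View pics/z9.png

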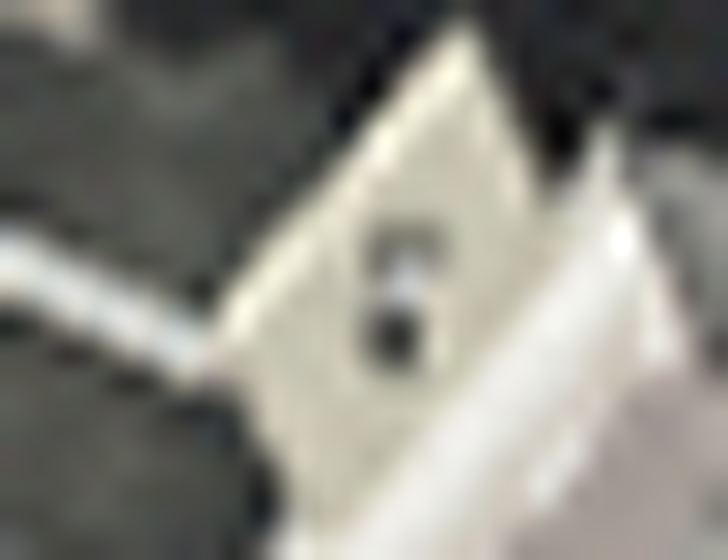

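```bash
python3 -m creep '[[[0,-0.15,-0.06],[0,0,0],1],[[0,-0.3,-0.12],[0,0,0],1],[[0,-0.5,-0.2],[0,0,0],1],[[0,-0.7,-0.28],[0,0,0],1],[[0,-0.9,-0.37],[0,0,0],1],[[0,-1.2,-0.49],[0,0,0],1],[[0,-1.5,-0.62],[0,0,0],1],[[0,-1.5,-0.62],[0,0,0],1]]'; python3 look.py z10.png; python3 -c "
from h import *
crop(load('cur.npy'),235,140,100,75,8,'s10.png')"
```

```text
time_s: 12.55
eef_pos: [0.5447, 0.0713, 0.1778]
tcp_rot: [-0.156, 0.686, 0.693, -0.158]
force: [0.3, -0.1, -1.7]
width: 0.0152
F mean [-7.57103472e-02 -2.22011982e-01 -1.92663251e+00 -4.47170724e-02
 -6.11690919e-01 -1.10277034e-03] sd [0.3209301  0.42018696 0.42273399 0.02230819 0.01975419 0.01676752]
hole [550.73424533 104.30248957 190.51105366] (392, 306) rim y+y-updn [(352, 357), (432, 256), (362, 248), (421, 364)] time 12.75
tip pred (309, 343)
```

View pics/s10.png

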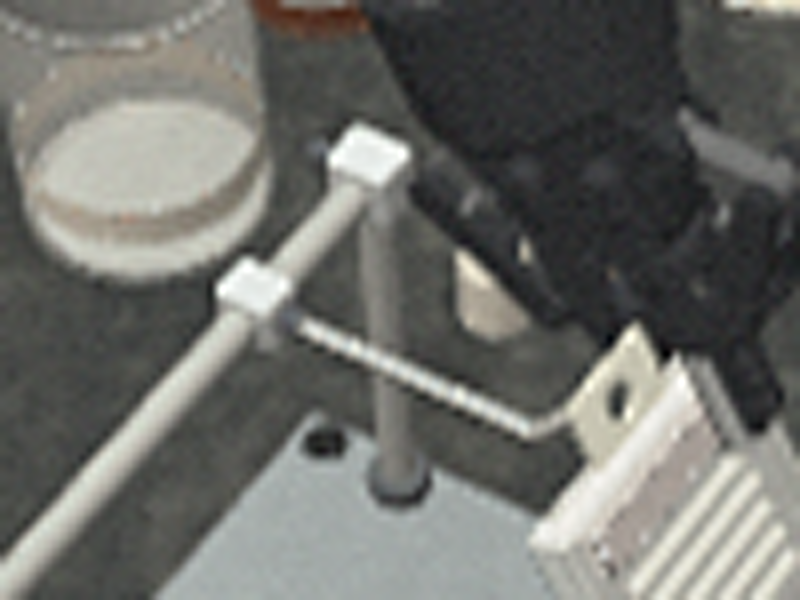

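The pack is off: the hole is open (dark at crop (620,400)) and the wire, with its bend at (530,430), hasn't moved. I'll back away, then level the pack.

```bash
python3 -m creep '[[[0,-0.6,-0.15],[0,0,0],1],[[0,-1.4,-0.3],[0,0,0],1],[[0,-2.4,-0.5],[0,0,0],1],[[0,-3.4,-0.7],[0,0,0],1],[[0,-4.6,-1.0],[-0.1,0,0],1],[[0,-5.8,-1.3],[-0.22,0,0],1],[[0,-6.4,-1.6],[-0.34,0,0],1],[[0,-6.6,-1.8],[-0.45,0,0],1]]'; python3 - <<'E'
from h import *
C=np.array([.4785,-.2368]); yaw=-.215
Rz=Ro.from_euler('z',yaw)
off=np.array([0,.033,0])  # pack centre rel tcp
rel(np.r_[C,0]-Rz.apply(off)+[0,0,.19],goalR(yaw))
E
```

```text
time_s: 13.75
eef_pos: [0.4923, 0.0708, 0.2233]
tcp_rot: [0.002, 0.704, 0.71, 0.002]
force: [-0.0, -1.0, -1.5]
width: 0.0146
t 13.75 pos [492.317  70.808 223.265] F [-0.002 -1.044 -1.522] w 14.596861307026337
shift cm [-33.962  -2.424   3.326] rot [ 0.006 -0.     0.224]
```

```bash
python3 -m creep '[[[-2,-0.1,0],[0,0,0.02],1],[[-6,-0.4,0],[0,0,0.05],1],[[-11,-0.8,0],[0,0,0.08],1],[[-16,-1.2,0],[0,0,0.11],1],[[-21,-1.5,0],[0,0,0.14],1],[[-26,-1.8,0.3],[0,0,0.17],1],[[-31,-2.2,0.5],[0,0,0.2],1],[[-34,-2.4,0.5],[0.006,0,0.224],1]]'; python3 - <<'E'
from h import *
np.set_printoptions(precision=4,suppress=True)
for nm,x0,y0,x1,y1 in [("top0.npy",415,195,475,250),("scene0.npy",372,132,427,185)]:
    f=load(nm); im=f["img"].astype(int); K=8
    big=cv2.resize(f["img"][y0:y1,x0:x1],None,fx=K,fy=K,interpolation=cv2.INTER_CUBIC).min(2)
    for th in (170,190,210):
        m=(big>th).astype(np.uint8); cs,_=cv2.findContours(m,cv2.RETR_EXTERNAL,cv2.CHAIN_APPROX_NONE)
        cs=[c for c in cs if cv2.contourArea(c)>40*K*K]
        out=[]
        for c in cs:
            P=np.array([onz(f,x0+(u+.5)/K-.5,y0+(v+.5)/K-.5,.055)[:2] for u,v in c[:,0]]).astype(np.float32)
            r=cv2.minAreaRect(P*1000)
            bx=cv2.boxPoints(r)/1000; e=[bx[1]-bx[0],bx[2]-bx[1]]; e=max(e,key=np.linalg.norm); e=e if e[1]>0 else -e
            out.append(np.array(r[0])/1000); print(nm,th,"c",np.array(r[0]),"size",np.array(r[1]),"yaw",np.arctan2(-e[0],e[1]))
        print(" mean",np.mean(out,0))
E
```

```text
time_s: 14.75
eef_pos: [0.4701, -0.2732, 0.2179]
tcp_rot: [-0.001, 0.781, 0.625, -0.001]
force: [1.0, -0.1, -1.0]
width: 0.0151
top0.npy 170 c [ 454.5926 -231.6885] size [93.0573 18.3538] yaw -0.2153603
top0.npy 170 c [ 477.1655 -224.6932] size [103.0026  29.234 ] yaw -0.39910427
top0.npy 170 c [ 504.4727 -242.5466] size [92.9667 18.5315] yaw -0.21315257
 mean [ 0.4787 -0.233 ]
top0.npy 190 c [ 454.2528 -231.899 ] size [91.7276 16.9151] yaw -0.2133162
top0.npy 190 c [ 504.1805 -242.6605] size [91.7479 17.0604] yaw -0.21362294
 mean [ 0.4792 -0.2373]
top0.npy 210 c [ 454.1738 -232.0831] size [90.6688 15.9318] yaw -0.2139201
top0.npy 210 c [ 504.0916 -242.7634] size [90.6349 15.9774] yaw -0.21419479
 mean [ 0.4791 -0.2374]
scene0.npy 170 c [ 453.3781 -228.8825] size [93.629  17.3397] yaw -0.2202004
scene0.npy 170 c [ 502.6579 -239.8741] size [93.4167 16.5917] yaw -0.21802981
 mean [ 0.478  -0.2344]
scene0.npy 190 c [ 453.1967 -229.3124] size [91.9181 16.2338] yaw -0.21927954
scene0.npy 190 c [ 502.6359 -240.2645] size [91.8459 15.6976] yaw -0.21630616
 mean [ 0.4779 -0.2348]
scene0.npy 210 c [ 453.0296 -229.5215] size [90.4842 15.2731] yaw -0.21805535
scene0.npy 210 c [ 502.6529 -240.4505] size [90.498  14.7309] yaw -0.2183132
 mean [ 0.4778 -0.235 ]
```

```bash
cat >> h.py <<'E'
def place(cx,cy,yaw,zb):
    # zb underside height; underside is .0865 below tcp
    R=goalR(yaw); rel(np.array([cx,cy,zb+.0865])-Ro.from_euler('z',yaw).apply([0,.033,0]),Ro.from_quat(R.as_quat()))
E
python3 -c "
from h import *
place(.479,-.237,-.215,.072)"
```

```text
t 14.75 pos [ 470.087 -273.163  217.855] F [ 1.025 -0.133 -1.031] w 15.132153506559229
shift cm [0.423 0.111 5.935] rot [-0.002 -0.    -0.005]
```

```bash
python3 -m creep '[[[0.2,0.05,0.6],[0,0,0],1],[[0.42,0.11,1.6],[0,0,-0.005],1],[[0.42,0.11,2.8],[0,0,-0.005],1],[[0.42,0.11,4],[0,0,-0.005],1],[[0.42,0.11,5],[0,0,-0.005],1],[[0.42,0.11,5.7],[0,0,-0.005],1],[[0.42,0.11,5.93],[-0.002,0,-0.005],1],[[0.42,0.11,5.93],[-0.002,0,-0.005],1]]'; python3 - <<'E'
from h import *
from cell import arm
for n,b in (("scene",(355,110,100,75,8)),("top",(400,185,100,75,8))):
    f=arm.grab_frame(n); np.save(f"p_{n}.npy",f,allow_pickle=True); crop(f,*b,f"p_{n}.png")
place(.479,-.237,-.215,.072)
E
```

```text
time_s: 15.75
eef_pos: [0.472, -0.2693, 0.1586]
tcp_rot: [-0.0, 0.779, 0.627, -0.0]
force: [-0.2, -0.9, -2.0]
width: 0.0148
t 15.85 pos [ 472.162 -269.43   158.925] F [ 0.493  0.029 -0.627] w 15.411790175380464
shift cm [ 0.014 -0.024  0.043] rot [ 0.     0.    -0.001]
```

View pics/p_scene.png

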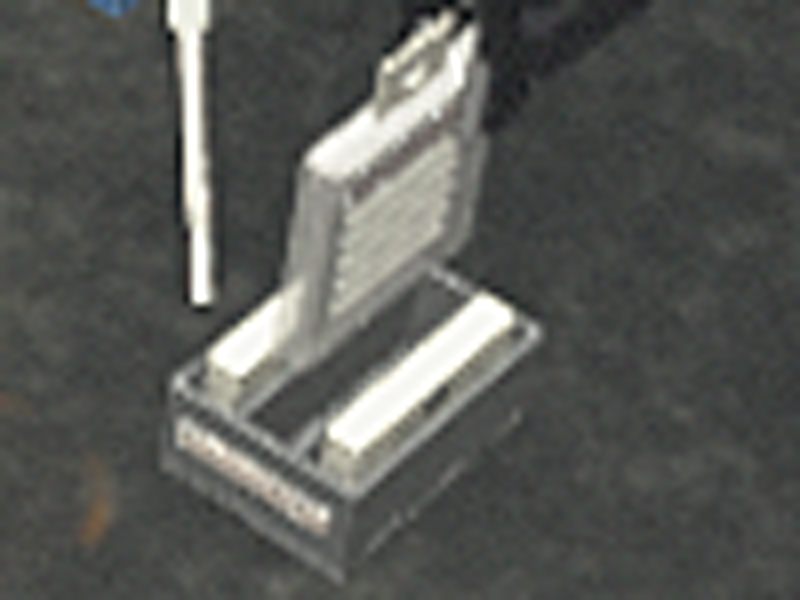

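View pics/p_top.png

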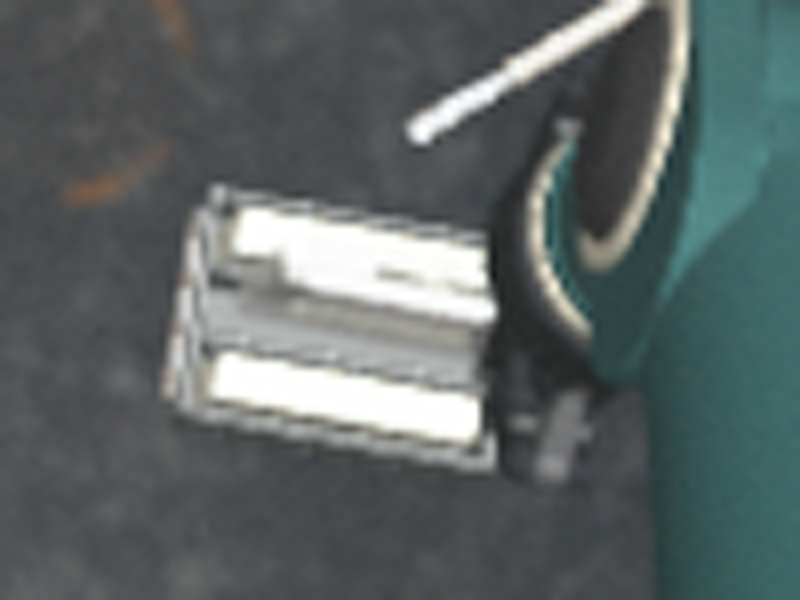

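```bash
python3 - <<'E'
from h import *
np.set_printoptions(precision=4,suppress=True)
s,t=load("p_scene.npy"),load("p_top.npy")
o,c,C=st()
S=lambda X,Y:(355+(X+.5)/8-.5,110+(Y+.5)/8-.5)
T=lambda X,Y:(400+(X+.5)/8-.5,185+(Y+.5)/8-.5)
iS=lambda p:tuple(np.round([(proj(s,p)[0]-355+.5)*8,(proj(s,p)[1]-110+.5)*8]))
iT=lambda p:tuple(np.round([(proj(t,p)[0]-400+.5)*8,(proj(t,p)[1]-185+.5)*8]))
Rz=Ro.from_euler('z',-.215); ctr=c+Rz.apply([0,.033,-.0865])
pts={n:ctr+Rz.apply(v) for n,v in {"topL+":[.008,.046,.09],"topL-":[-.008,.046,.09],"topR-":[-.008,-.046,.09],"topR+":[.008,-.046,.09],"botL-":[-.008,.046,0],"botL+":[.008,.046,0],"tabL":[0,.018,.1125],"tabR":[0,-.018,.1125],"botR-":[-.008,-.046,0]}.items()}
for n,p in pts.items(): print(n,"S",iS(p),"T",iT(p))
for x,y in((.479,-.237),):
  for n,v in {"slotL+":[.01075,.051,.044],"slotL-":[-.01075,.051,.044],"slotR-":[-.01075,-.051,.044],"slotR+":[.01075,-.051,.044],"orgL-":[-.04025,.055,.044],"orgL+":[.04025,.055,.044],"orgR-":[-.04025,-.055,.044]}.items():
    p=np.array([x,y,0])+Rz.apply(v); print(n,"S",iS(p),"T",iT(p))
E
python3 - <<'E'
import sys; sys.path.insert(0,'.')
from h import *
import os; os.chdir('.')
crop(load("p_scene.npy"),375,125,50,45,16,"p_s2.png")
crop(load("p_top.npy"),415,200,50,45,16,"p_t2.png")
E
```

```text
topL+ S (np.float64(297.0), np.float64(152.0)) T (np.float64(285.0), np.float64(234.0))
topL- S (np.float64(338.0), np.float64(176.0)) T (np.float64(277.0), np.float64(283.0))
topR- S (np.float64(511.0), np.float64(36.0)) T (np.float64(566.0), np.float64(336.0))
topR+ S (np.float64(471.0), np.float64(14.0)) T (np.float64(573.0), np.float64(287.0))
botL- S (np.float64(303.0), np.float64(376.0)) T (np.float64(228.0), np.float64(317.0))
botL+ S (np.float64(265.0), np.float64(352.0)) T (np.float64(236.0), np.float64(271.0))
tabL S (np.float64(381.0), np.float64(67.0)) T (np.float64(383.0), np.float64(266.0))
tabR S (np.float64(450.0), np.float64(12.0)) T (np.float64(498.0), np.float64(286.0))
botR- S (np.float64(468.0), np.float64(237.0)) T (np.float64(499.0), np.float64(366.0))
slotL+ S (np.float64(241.0), np.float64(415.0)) T (np.float64(208.0), np.float64(272.0))
slotL- S (np.float64(290.0), np.float64(447.0)) T (np.float64(198.0), np.float64(332.0))
slotR- S (np.float64(470.0), np.float64(294.0)) T (np.float64(492.0), np.float64(386.0))
slotR+ S (np.float64(421.0), np.float64(264.0)) T (np.float64(501.0), np.float64(325.0))
orgL- S (np.float64(352.0), np.float64(498.0)) T (np.float64(173.0), np.float64(414.0))
orgL+ S (np.float64(166.0), np.float64(379.0)) T (np.float64(210.0), np.float64(187.0))
orgR- S (np.float64(546.0), np.float64(329.0)) T (np.float64(491.0), np.float64(472.0))
```

View pics/p_s2.png

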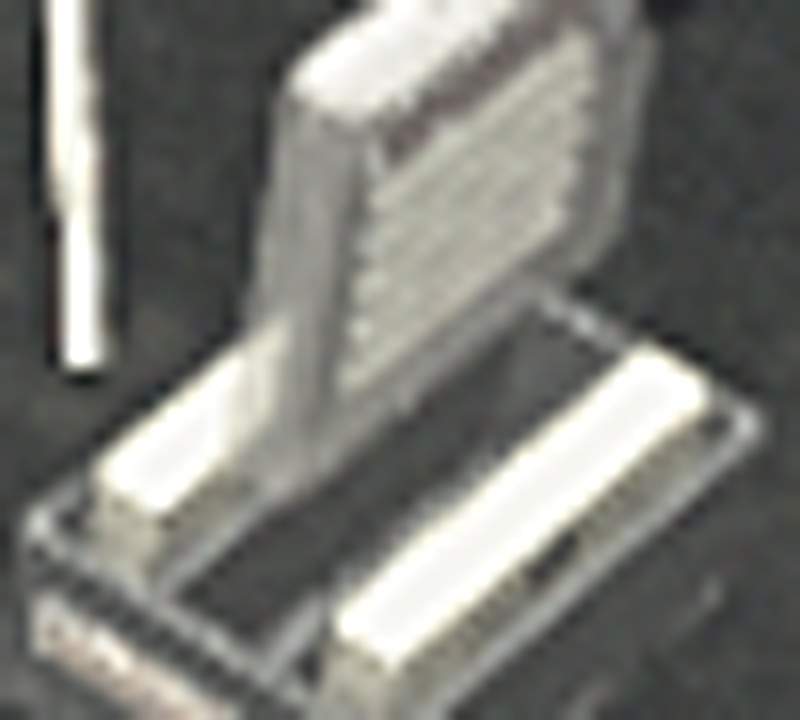

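View pics/p_t2.png

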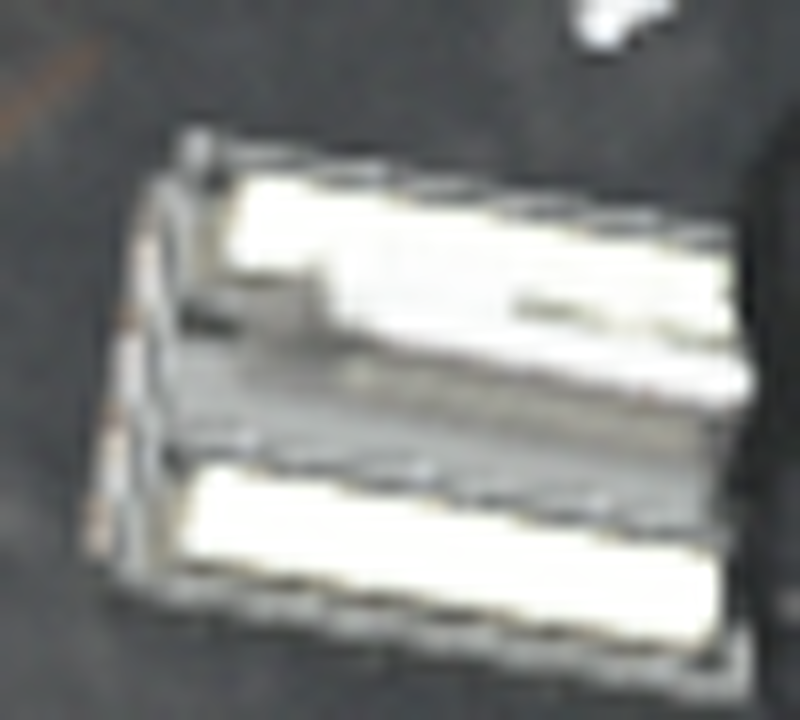

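Pack and organiser projections agree with both views to within about 1 mm: organiser corners in the scene view at (347,497) and (175,380), pack bottom corner at (302,366). I'll start lowering.

```bash
python3 -m creep '[[[0.01,-0.02,0.5],[0,0,0],1],[[0.01,-0.02,1.2],[0,0,0],1],[[0.01,-0.02,1.9],[0,0,0],1],[[0.01,-0.02,2.4],[0,0,0],1],[[0.01,-0.02,2.8],[0,0,0],1],[[0.01,-0.02,3.2],[0,0,0],1],[[0.01,-0.02,3.6],[0,0,0],1],[[0.01,-0.02,3.8],[0,0,0],1]]'; cat > look2.py <<'E'
from h import *
from cell import arm
import sys
F=[]
for n in range(4):
    f=arm.grab_frame("scene"); o=arm.observe(); F.append(np.r_[o["force"],o["ft_torque"]])
print("F mean",np.mean(F,0).round(2),"sd",np.std(F,0).round(2))
np.save("cur.npy",f,allow_pickle=True)
crop(f,365,120,60,50,13,sys.argv[1])
place(.479,-.237,-.215,.005)
E
python3 look2.py q1.png
```

```text
time_s: 16.85
eef_pos: [0.4719, -0.2693, 0.1207]
tcp_rot: [0.0, 0.779, 0.627, 0.0]
force: [0.2, -0.3, -1.1]
width: 0.015
F mean [-0.15 -0.3  -1.6  -0.06  0.03  0.01] sd [0.38 0.14 0.16 0.02 0.03 0.03]
t 17.05 pos [ 472.074 -269.311  121.008] F [-0.085 -0.344 -1.673] w 15.264346431704542
shift cm [ 0.005 -0.014  2.951] rot [ 0.001  0.    -0.001]
```

View pics/q1.png

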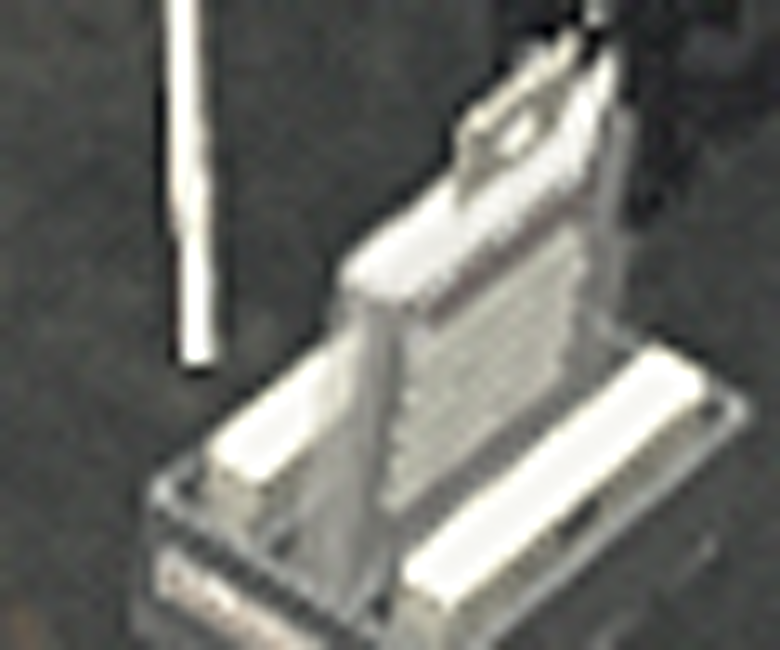

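It is in the compartment, with no contact force. I'll continue to just above the floor.

```bash
python3 -m creep '[[[0,-0.01,0.4],[0,0,0],1],[[0,-0.01,0.8],[0,0,0],1],[[0,-0.01,1.2],[0,0,0],1],[[0,-0.01,1.6],[0,0,0],1],[[0,-0.01,2],[0,0,0],1],[[0,-0.01,2.3],[0,0,0],1],[[0,-0.01,2.55],[0,0,0],1],[[0,-0.01,2.65],[0,0,0],1]]'; python3 look2.py q2.png
```

```text
time_s: 18.05
eef_pos: [0.4719, -0.2693, 0.0943]
tcp_rot: [0.0, 0.779, 0.627, 0.0]
force: [0.3, 1.0, -2.3]
width: 0.015
F mean [-0.11  0.15 -1.89 -0.03 -0.    0.01] sd [0.54 0.11 0.4  0.04 0.02 0.02]
t 18.25 pos [ 472.076 -269.298   94.582] F [ 0.824  0.336 -2.227] w 14.951899435108531
shift cm [ 0.003 -0.013  0.308] rot [ 0.001  0.    -0.   ]
```

Now creep down in small steps until the floor takes the weight.

```bash
python3 -m creep '[[[0,-0.01,0.08],[0,0,0],1],[[0,-0.01,0.12],[0,0,0],1],[[0,-0.01,0.16],[0,0,0],1],[[0,-0.01,0.2],[0,0,0],1],[[0,-0.01,0.23],[0,0,0],1],[[0,-0.01,0.25],[0,0,0],1],[[0,-0.01,0.25],[0,0,0],1],[[0,-0.01,0.25],[0,0,0],1]]'; python3 look2.py q3.png
```

```text
time_s: 19.25
eef_pos: [0.472, -0.2693, 0.0921]
tcp_rot: [0.0, 0.779, 0.627, 0.0]
force: [-0.2, 0.1, 0.2]
width: 0.0154
F mean [-0.43 -0.37 -0.61 -0.    0.1   0.  ] sd [0.3  0.41 0.32 0.02 0.02 0.02]
t 19.45 pos [ 471.971 -269.289   92.132] F [-0.241 -1.084 -0.061] w 15.026204331788342
shift cm [ 0.005 -0.002  0.063] rot [ 0.001  0.    -0.001]
```

```bash
python3 -m creep '[[[0,0,0.01],[0,0,0],1],[[0,0,0.02],[0,0,0],1],[[0,0,0.03],[0,0,0],1],[[0,0,0.04],[0,0,0],1],[[0,0,0.05],[0,0,0],1],[[0,0,0.05],[0,0,0],1],[[0,0,0.05],[0,0,0],1],[[0,0,0.05],[0,0,0],1]]'; python3 look2.py q4.png
```

```text
time_s: 20.45
eef_pos: [0.4721, -0.2693, 0.0921]
tcp_rot: [0.0, 0.779, 0.627, 0.0]
force: [-1.7, 0.4, 6.1]
width: 0.0148
F mean [-2.17  0.96  6.01  0.17  0.55  0.02] sd [0.44 0.9  0.77 0.02 0.02 0.03]
t 20.65 pos [ 472.003 -269.364   92.066] F [-1.76   1.001  5.083] w 14.59722119291992
shift cm [ 0.011 -0.007  0.057] rot [ 0.001  0.    -0.001]
```

View pics/q4.png

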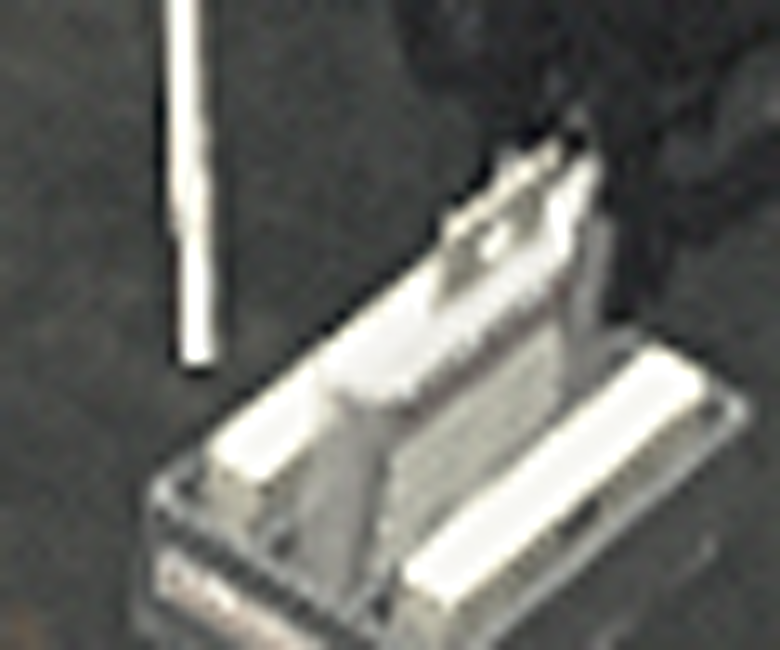

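The floor has taken the weight: about 7.5 N at a height within 0.6 mm of the expected one. I'll ease off, then open.

```bash
python3 -m creep '[[[0,0,-0.02],[0,0,0],1],[[0,0,-0.03],[0,0,0],1],[[0,0,-0.03],[0,0,0],0.82],[[0,0,-0.03],[0,0,0],0.78],[[0,0,-0.03],[0,0,0],0.74],[[0,0,-0.03],[0,0,0],0.7],[[0,0,-0.03],[0,0,0],0.65],[[0,0,-0.03],[0,0,0],0.62]]'; python3 look2.py q5.png
```

```text
time_s: 21.65
eef_pos: [0.472, -0.2693, 0.0924]
tcp_rot: [0.0, 0.779, 0.627, 0.0]
force: [-0.7, 0.3, -0.7]
width: 0.0324
F mean [-0.22  0.44  0.09 -0.    0.01  0.  ] sd [0.46 0.25 0.54 0.02 0.01 0.02]
t 21.85 pos [ 472.044 -269.282   92.363] F [0.439 0.268 0.989] w 32.721569268464954
shift cm [ 0.002 -0.009  0.086] rot [ 0.001  0.    -0.   ]
```

View pics/q5.png

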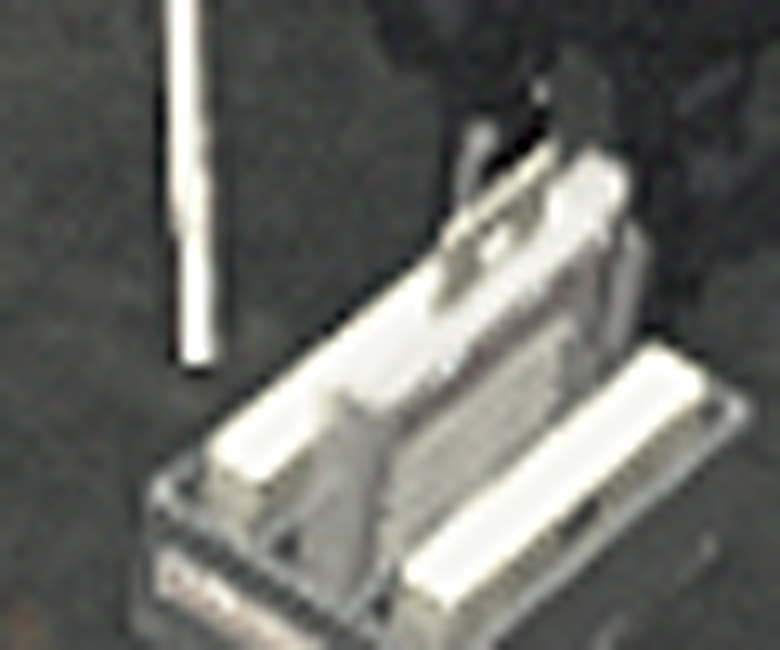

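The pack is standing in the slot with both fingers free of it: the far one shows at (480,140) and the near one at (630,270). I'll retreat straight up.

```bash
python3 -m creep '[[[0,0,-0.3],[0,0,0],0.62],[[0,0,-1],[0,0,0],0.62],[[0,0,-2],[0,0,0],0.62],[[0,0,-3.5],[0,0,0],0.62],[[0,0,-5.5],[0,0,0],0.62],[[0,0,-8],[0,0,0],0.62],[[0,0,-11],[0,0,0],0.62],[[0,0,-14],[0,0,0],0.62]]' && python3 -m creep '[[[-3,0,0],[0,0,0],0.62],[[-8,0,0],[0,0,0],0.62],[[-13,0,0],[0,0,0],0.62],[[-18,0,0],[0,0,0],0.62],[[-22,0,0],[0,0,0],0.62],[[-25,0,0],[0,0,0],0.62],[[-25,0,0],[0,0,0],0.62],[[-25,0,0],[0,0,0],0.62]]'; python3 look2.py q6.png; python3 - <<'E'
from h import *
from cell import arm
t=arm.grab_frame("top"); np.save("f_top.npy",t,allow_pickle=True); s=load("cur.npy")
crop(t,410,190,60,50,13,"f_top.png")
crop(s,195,140,200,150,4,"f_sc.png")
Rz=Ro.from_euler('z',-.215); ctr=np.array([.479,-.237,.005])
for n,v in {"topL+":[.008,.046,.09],"topL-":[-.008,.046,.09],"topR-":[-.008,-.046,.09],"tabL":[0,.018,.1125],"tabR":[0,-.018,.1125]}.items():
    p=ctr+Rz.apply(v); print(n,"S",((np.array(proj(s,p))-[365,120]+.5)*13).round(),"T",((np.array(proj(t,p))-[410,190]+.5)*13).round())
E
```

```text
time_s: 22.85
eef_pos: [0.472, -0.2691, 0.2344]
tcp_rot: [0.001, 0.779, 0.627, 0.0]
force: [-0.7, -0.9, -0.7]
width: 0.0322
time_s: 23.85
eef_pos: [0.4191, -0.5124, 0.2352]
tcp_rot: [0.001, 0.779, 0.627, 0.001]
force: [-0.3, 0.4, 0.9]
width: 0.0323
F mean [-0.1   0.13  0.06 -0.01 -0.01 -0.  ] sd [0.35 0.25 0.3  0.04 0.03 0.01]
t 24.05 pos [ 419.267 -512.276  235.056] F [-0.341 -0.079  0.342] w 32.51337238375202
shift cm [24.877 -0.033 14.341] rot [0.002 0.001 0.001]
topL+ S [314. 365.] T [271. 362.]
topL- S [376. 404.] T [259. 438.]
topR- S [647. 178.] T [705. 519.]
tabL S [444. 234.] T [422. 411.]
tabR S [552. 146.] T [600. 443.]
```

View pics/q6.png

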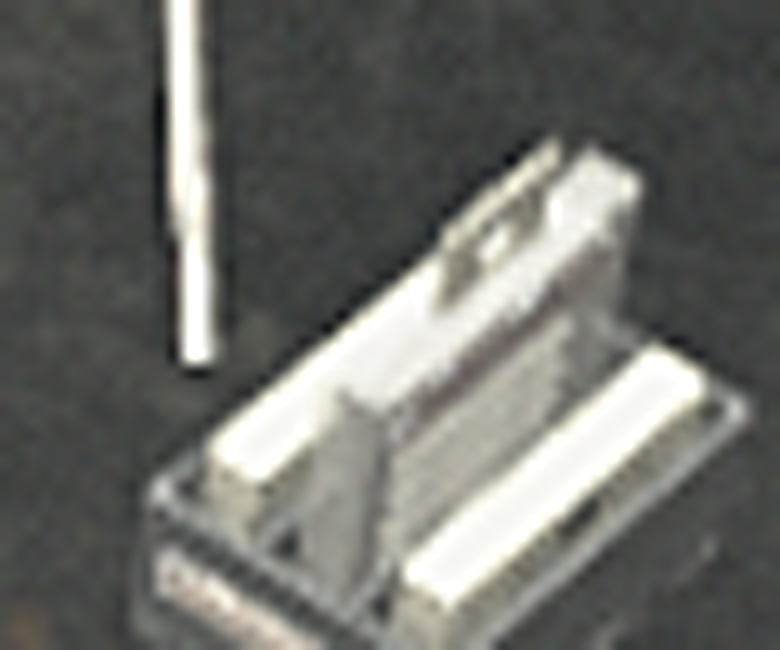

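View pics/f_top.png

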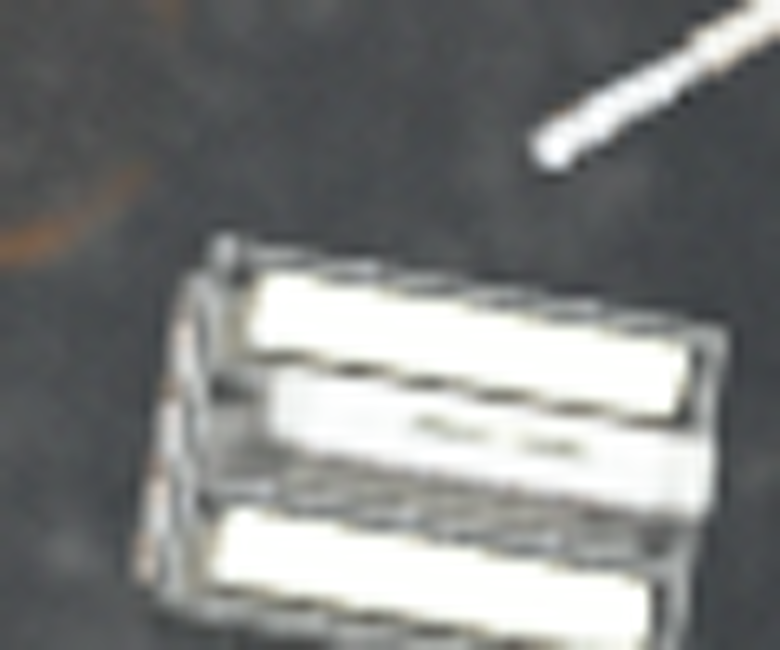

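View pics/f_sc.png

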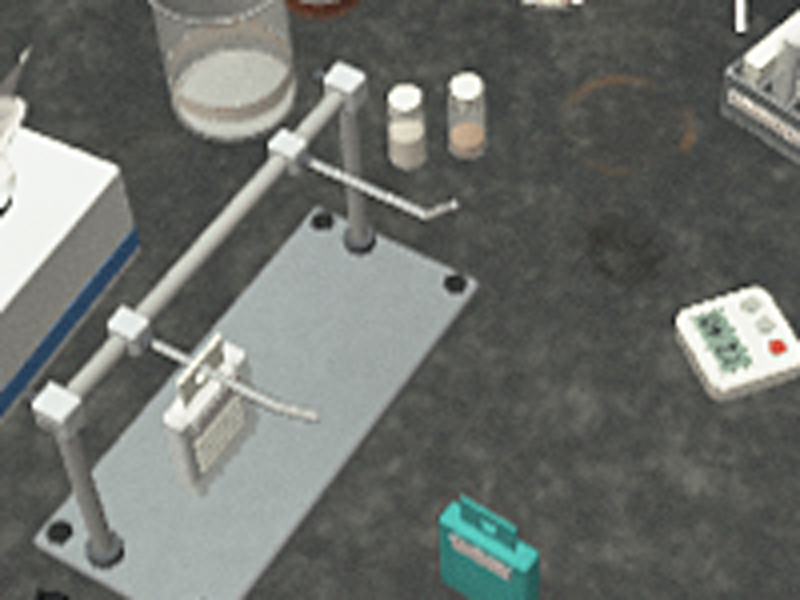

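The pack's projected corners match: tab-left observed at (445,235) against (444,234) predicted, and top-left corner at (268,440) against (259,438). The vials, timer, hooks and narrow pack look as they did before, so I'll hand in.

```bash
python3 -c "
from cell import arm
print(arm.finish_job())"
```

```text
the job is handed in; nothing more can be done
None
```

The wider pack is off the right hook and standing upright, fully down, in the organiser's middle compartment. I handed the job in at about 24 s.

- **Unhooking:** I gripped the pack at its right shoulder, lifted it 3.5 mm to centre the hole on the wire, and slid it to the bend. I then tilted it about 26° and followed the bent-up end, which measured about 48°. The force readings showed only the pack's weight and noise, no push on the wire, and the hook looked the same afterwards.
- **Placing:** I lowered the pack in small steps until the floor carried it. The last step pressed down a little more than needed, about 7.5 N. I eased off before opening the fingers and lifted straight up.
- **Last checks:** Both cameras show the pack where a fully seated, upright pack should be, within about 1 mm. The narrow pack still hangs on its hook. By eye, the frame, cases, vials and timer had not moved.
- **Disagreements:** The two cameras differed by 1–2 mm on the organiser's position, so I used a value between them. At floor contact the tool stood 0.6 mm higher than calculated, which is within measurement error. The moment reading was about 0.6 N m while the pack was tilted, with no matching force, and returned to zero once it was level. I took it to be an effect of the tilt.

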